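Take the battery cassette out of the bench charging box

TASK

Slide the dust cover of the charging box fully open, pinch the two side catches of the battery cassette together so that it unlatches, and draw it straight up out of its bay. Finish while still holding it by its pinched catches, upright and still, with its underside about 10 cm above the top of the box; do not put it down or let go. Leave the cover open and leave the screw carton, the tape measure and the sanding block where they are.

Things in the scene. Friction and masses are not known exactly. Their poses are not given: they have to be found in the camera images.
- charging_box: Grey plastic charging box fixed to the table, 156 (x) x 204 (y) x 100 mm high. Origin: centre of its underside, on the table; z up, y along its long side (the way the cover slides). Its -y half is an open-topped bay, its +y half a closed deck where the open cover parks. Low aluminium rails along both long sides reach 100 mm above the table.
- bay (a point): Centre of the bay's floor, 48 mm above the table, at y = -52 mm in the box frame. The bay is 136 (box x) x 84 (box y) mm inside; its rim is 90 mm above the table. The cassette stands through a keyed opening in this floor, and 40 mm are free between each of its catches and the bay's wall.
- dust_cover (a joint): Slide of the aluminium dust cover, a flat plate 138 x 94 x 5 mm on top of the box (its top face 95 mm above the table). Value in m: 0 = fully shut over the bay, 0.098 = fully open (at its stop), growing as the cover moves along the box's +y axis. It stays where it is left; about 2 N moves it.
- cover_bar (a point): Centre of the top face of the black pull bar on the middle of the cover, 117 mm above the table. The bar is 40 mm (box x) x 12 mm (box y) and stands 22 mm above the cover. It moves with the cover: at box y = -52 mm when shut, +46 mm when fully open.
- battery_cassette: Black battery cassette, 0.2 to 0.45 kg, upright in the middle of the bay (hidden under the cover at first), axes parallel to the box's. Body 30 (x) x 56 (y) x 72 mm; origin: centre of its underside, 6 mm above the table when seated, top 78 mm above the table. Grey spring catches on its -x and +x sides lock under the bay's floor: it lifts only once both are pressed in 5 mm or more.
- catch_front (a joint): Travel of the catch on the cassette's -x side, in m: 0 = free (latched), 0.009 = fully pressed in towards the cassette. Springs back: 1.2 N at the start of travel, 4.8 N at the end.
- catch_back (a joint): The same for the catch on the cassette's +x side.
- catch_front_paddle (a point): Point on the outer face of the front (-x) catch's upright paddle where a finger presses: mid width, 74 mm above the table when seated; moves with the catch. Paddle 30 mm wide (y), 4 mm thick, 52 to 86 mm above the table when seated. The outer faces of the two paddles are 56 mm apart when free, 38 mm when fully pinched.
- catch_back_paddle (a point): The same point on the back (+x) catch's paddle.
- screw_box: Upright carton of wood screws, 45 x 62 x 98 mm, standing on the table to the left of the box; origin at the centre of its underside. Bystander, leave alone.
- tape_measure: Tape measure lying on its side, 62 x 73 x 32 mm, on the table to the right of the box; origin at the centre of its underside. Bystander, leave alone.
- sanding_block: Cork sanding block, 53 x 97 x 26 mm, on the table to the right of the box; origin at the centre of its underside. Bystander, leave alone.

How it is judged (in metres and radians):
On the way, in this order (a step that is already met when the one before it is completed fails the run):
1. the dust cover is slid open, with the cassette still seated (value of joint dust_cover above 0.088 m and height (world z) of battery_cassette below 0.012 m), for 0.2 s.
2. both catches are pinched in while the cassette still sits in its bay (value of joint each of catch_front, catch_back above 0.003 m and height (world z) of battery_cassette below 0.02 m), for 0.05 s.
At the end, for the whole second after the job is handed in: The cassette is held by the fingers (more than 2 N) with both catches pressed in at least 5 mm, its underside 50 to 170 mm above the top of the box (0.15 to 0.27 m above the table), tilted less than 0.3 rad, moving slower than 30 mm/s, touching no part of the box; the cover is open at least 85 mm (height (world z) of battery_cassette between 0.15 and 0.27 m and angle between battery_cassette's own z axis and vertical below 0.3 rad and linear speed of battery_cassette below 0.03 m/s and value of joint each of catch_front, catch_back above 0.005 m and contact force between the fingers and battery_cassette above 2 N and contact force between charging_box and battery_cassette below 0.1 N and value of joint dust_cover above 0.085 m); the arm keeps its last pose, push and grip.
It fails at once if the screw carton was moved more than 30 mm (distance of screw_box from where it was at the start of the episode above 0.03 m).
It fails at once if the tape measure was moved more than 30 mm (distance of tape_measure from where it was at the start of the episode above 0.03 m).
It fails at once if the sanding block was moved more than 30 mm (distance of sanding_block from where it was at the start of the episode above 0.03 m).
It also fails if it takes over 51 s, if anything falls off the work surface, if the arm or the gripper's body presses on something with over 40 N, if the wrist force passes 120 N, or if a joint passes its speed limit or range.

ROBOT

A 7-joint arm with a two-finger parallel gripper is mounted at the origin on a cart in front of the work surface, level with it; the furniture and walls round the work are solid. World frame = base frame: x ahead of the robot, y to its left, z up, the work surface at z = 0. Lengths are in m, angles in degrees, forces in N, time in s.
With the tool pointing down it reaches from about 0.425 to 0.875 m from the base axis. Payload 4.7 kg.
Tool frame: the origin (TCP) lies at the very end of the fingers, on their centre line; the grasp point (between the pads) lies 19 mm behind it; z points along the fingers, y is the line along which they close (so a half turn about z gives the same grasp; the last joint's range is limited). The gripper opens to 87 mm and grips with 3 to 60 N. Pads are 19 mm wide; open, the fingers measure 117 mm over their backs; the gripper's body (75 mm by 190 mm) begins 51 mm behind the grasp point.
Start: joints at [77.699, 18.392, -4.016, 83.108, 1.295, 78.541, -3.26], TCP at [0.147, -0.633, 0.223] pointing down, gripper open.
Joint ranges: [-163.93, 163.93], [-17.29, 119.83], [-79.2, 71.16], [3.27, 140.29], [-89.18, 269.18], [5.43, 117.66], [-154.24, 154.24]. Speed limits (degrees/s): [147.25, 147.25, 180, 180, 180, 180, 180].

INTERFACE

Orientations are given as [roll, pitch, yaw] about the fixed x, y, z axes, in that order (R = Rz(yaw) Ry(pitch) Rx(roll)).
In Python, from rig import ctrl, vision, workorder gives the robot as it stands. The module is installed in compiled form; this text tells all that it offers.
- The arm moves only by the tool carry_out, never from a script. Its argument "rows" is a list of rows, each a list of 7 numbers: the shift along the tool's x, y, z in cm, then the turn, a rotation vector about the tool's x, y, z in degrees, then the closure, from -1 (fully open) to 1 (shut). In form: [[dx, dy, dz, wx, wy, wz, jaw], ...]. A call has 1 to 20 rows; each row shifts and turns the commanded pose from where the row before left it, along the tool's axes as they then stand; what a row does not reach is not made up. A row lasts 1/8 s, in which the tool goes at most 62.5 mm and 10.7 degrees, less where a joint would pass 70% of its speed; a pose out of reach is approached as far as the arm can. A call is refused whole if a number of a shift passes 6.25 or a number of a turn 10.7, either way. A call with a gripper value outside its range is refused whole. The fingers move at their own pace and stop on an object; "newtons" is the grip in N (left out, the last holds). Time passes only in rows, so rows that do not move let the fingers close. It gives the time, the measured TCP pose, the force, the opening and the grip force at its end, in the units of the state.
- ctrl.state(): the state, without advancing time (a new reading comes with each control period).
- vision.grab_frame(name): name is "scene" or "top" or "wrist"; returns a dict with "img" (384x512x3 uint8, red, green, blue), "depth" (384x512 float32, m along the optical axis (not along the pixel's ray), 0 where there is no reading), "K" (3x3 intrinsics, pixels), "R" (3x3) and "t" (3): a world point X has camera coordinates R X + t; the wrist camera has in their place "hand_eye" (4x4, takes a point from camera to tool coordinates, whose origin is the TCP and whose axes are the flange's). Camera axes: x right, y down, z forward; pixel columns grow to the right and rows downward; lengths in m; the calibration is good to about 2 mm. A picture is of the moment at which its call begins: read the wrist's pose just before it.
- workorder.sign_off(): hands the job in; it is judged then, once.
The state is a dict: "clock": time; "joint_positions": joint angles; "qvel": joint speeds; "tau": joint torques, N m; "tcp_pos": TCP position; "tcp_rot": TCP orientation; "contact_force": force on the tool from outside, world axes, zero at the start; "torque": the same for the moment, N m; "gripper_width": opening from 0.0 (shut) to 1.0 (fully open); "finger_force": force on a finger pad.
Only numpy, scipy, OpenCV 4.12 (cv2) and the standard library are available. Lean on these libraries where they do the work, as an engineer would, in place of code of your own. Each camera call takes 0.05 s, during which the arm holds its last target. There are 200 camera calls.

## Working session

There is one attempt and no reset: what is moved stays moved. The work goes in short steps, Python scripts to look and compute and a tool call to move; the robot and the scene stay as the last step left them, time stands still between calls to the robot, and variables do not carry over. Pictures are saved under pics/ and viewed, at most 10 in all, crops included, and the job is handed in when it is done.

Besides the shell and the picture viewer there is one more tool, called after "Call:" as name(argument=value, ...) on one line, values as JSON. carry_out: Moves the arm, as the interface text tells. Its arguments: {"type":"object","properties":{"rows":{"type":"array"},"newtons":{"type":"number"}},"required":["rows"]}

```bash
mkdir -p pics; python3 - <<'E'
from rig import ctrl, vision
import cv2, numpy as np
s=ctrl.state(); print(s)
for n in ("top","scene"):
    f=vision.grab_frame(n); cv2.imwrite(f"pics/{n}1.png",f["img"][:,:,::-1]); np.savez(f"{n}1.npz",**f)
    print(n,f["K"].tolist(),f["R"].round(3).tolist(),f["t"])
E
```

```text
{'clock': 0.0, 'joint_positions': array([77.69908587, 18.43857107, -4.0139736 , 83.17507595,  1.29693218,
       78.54029031, -3.25883209]), 'qvel': array([ 0.02989707, -0.01570243,  0.02376756, -0.03066324,  0.08505837,
       -0.02166074,  0.03018725]), 'tau': array([ 3.62542796e-04, -4.91284382e+01, -4.03770134e-01, -3.12527740e+01,
       -6.39860937e-02,  4.36292519e-02,  1.52546654e-04]), 'tcp_pos': array([ 0.14721724, -0.63254283,  0.22146532]), 'tcp_rot': array([-1.79891406e+02,  8.13138034e-03,  1.31107505e+01]), 'contact_force': array([-0.30488171,  0.72845762,  0.18322135]), 'torque': array([-0.00144032, -0.01203299, -0.04459344]), 'finger_force': 0.0, 'gripper_width': 0.9984701860740008}
top [[498.45622760823534, 0.0, 258.2739441442766], [0.0, 498.45622760823534, 194.20676604858926], [0.0, 0.0, 1.0]] [[0.021, -1.0, -0.016], [-0.996, -0.02, -0.088], [0.088, 0.018, -0.996]] [-0.05135931  0.53468572  1.45391651]
scene [[368.42679964380034, 0.0, 254.10987232007744], [0.0, 368.42679964380034, 194.67514027033172], [0.0, 0.0, 1.0]] [[-0.746, -0.666, 0.002], [-0.454, 0.507, -0.733], [0.487, -0.548, -0.681]] [0.3810175  0.33255915 0.81273576]
```

View pics/top1.png

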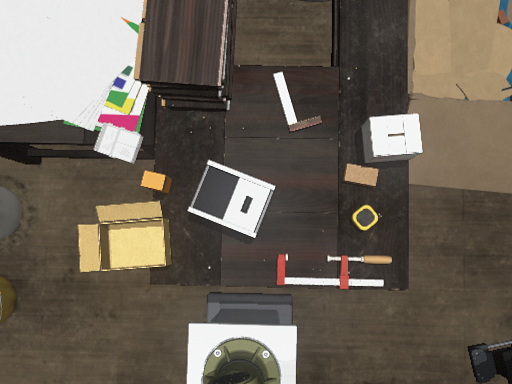

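View pics/scene1.png

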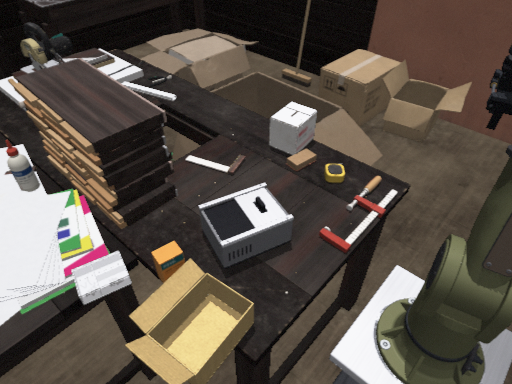

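The top view shows the box at about (232,199): the white cover is on its right (−y) side, the black bar at (247,204) and the dark deck on the left. The orange carton is at (155,181), the cork block at (361,175) and the tape measure at (365,217).

```bash
cat > h.py <<'E'
import numpy as np, cv2
from scipy.spatial.transform import Rotation as Ro
def cast(f,px,z):
    d=np.linalg.solve(f["K"],np.r_[np.array(px,float),1]); R=f["R"];c=-R.T@f["t"]; r=R.T@d
    return (c+r*(z-c[2])/r[2])[:2]
def cloud(f):
    v,u=np.indices(f["depth"].shape); d=f["depth"]
    P=np.stack([u*d,v*d,d],-1)@np.linalg.inv(f["K"]).T
    return (P-f["t"])@f["R"]
E
python3 - <<'E'
from h import *
f=dict(np.load("top1.npz")); P=cloud(f)
roi=np.zeros((384,512),bool); roi[150:245,180:282]=1
m=roi&(P[...,2]>.08)&(P[...,2]<.13)
q=P[m][:,:2].astype(np.float32); r=cv2.minAreaRect(q); print(r, m.sum())
g=f["img"].mean(-1)
# rail/rim white outline in image -> contour of non-table
n,l,st,ce=cv2.connectedComponentsWithStats((roi&(g<90)&m).astype(np.uint8))
for i in range(1,n):
    if st[i,4]>30:
        ys,xs=np.where(l==i); rr=cv2.minAreaRect(np.stack([xs,ys],1).astype(np.float32))
        print(st[i],ce[i],rr,P[l==i][:,2].mean(), [cast(f,p,.117).round(4).tolist() for p in cv2.boxPoints(rr)])
c=cv2.boxPoints(r);print(c)
b=roi&(P[...,2]>.11);print('bar',b.sum(),P[b].mean(0))
f2=dict(np.load("scene1.npz"));P2=cloud(f2)
m2=(P2[...,2]>.08)&(P2[...,2]<.13)&(np.linalg.norm(P2[...,:2]-np.array(r[0]),axis=-1)<.16)
print(cv2.minAreaRect(P2[m2][:,:2].astype(np.float32)));b=m2&(P2[...,2]>.112);print(b.sum(),P2[b].mean(0))
for n_,u,v,z in(("screw",155,181,.098),("tape",365,217,.032),("cork",361,175,.026)):print(n_,cast(f,(u,v),z))
E
```

```text
((0.515839695930481, 0.03388887643814087), (0.20438244938850403, 0.15615659952163696), 69.49107360839844) 3952
[ 193  166   46   53 1428] [215.50840336 191.73389356] ((215.4310302734375, 191.67239379882812), (31.753902435302734, 45.123966217041016), 21.801410675048828) 0.08868616989537682 [[0.4889, 0.1403], [0.607, 0.0972], [0.5754, 0.014], [0.4579, 0.0575]]
[241 196  11  17  94] [245.84042553 204.14893617] ((245.86859130859375, 204.14178466796875), (5.887256622314453, 16.010465621948242), 21.03750991821289) 0.11103709066081913 [[0.4809, 0.007], [0.5228, -0.008], [0.5172, -0.0234], [0.4754, -0.0084]]
[[ 0.40690717 -0.03447023]
 [ 0.5531662  -0.08918022]
 [ 0.6247722   0.10224798]
 [ 0.47851318  0.15695797]]
bar 105 [ 0.46315331 -0.03145979  0.6549615 ]
((0.5132951140403748, 0.03305649012327194), (0.20438559353351593, 0.16043250262737274), 69.47611236572266)
55 [ 0.49519458 -0.00758535  0.1171932 ]
screw [0.56070169 0.25129012]
tape [ 0.47419406 -0.35392689]
cork [ 0.59848004 -0.34300019]
```

Call:
carry_out(rows=[[0,0,0,0,0,-9.4,1],[0,0,0,0,0,-9.4,1],[0,0,0,0,0,-9.4,1],[0,0,0,0,0,-9.4,1],[0,0,0,0,0,-9.4,1],[0,0,0,0,0,-9.4,1],[2,2.8,0,0,0,0,1],[3,2.8,0,0,0,0,1],[3,2.8,0,0,0,0,1],[4,2.8,0,0,0,0,1],[5,0,0,0,0,0,1],[5,0,0,0,0,0,1],[5,0,0,0,0,0,1],[5,0,0,0,0,0,1],[5,0,0,0,0,0,1],[5,0,0,0,0,0,1],[5,0,0,0,0,0,1],[5,0,0,0,0,0,1],[5,0,0,0,0,0,1],[5,0,0,0,0,0,1]], newtons=20)

```text
clock: 2.6
tcp_pos: [0.4694, -0.09, 0.2224]
tcp_rot: [180.0, 0.0, 69.5]
contact_force: [0.2, -0.1, -0.0]
gripper_width: 0.006
finger_force: 0.0
```

Call:
carry_out(rows=[[3,0,0,0,0,0,1],[0,0,0,0,0,0,1],[0,0,0,0,0,0,1]])

```text
clock: 2.98
tcp_pos: [0.4794, -0.0644, 0.2222]
tcp_rot: [-180.0, 0.0, 69.5]
contact_force: [0.7, -0.3, 0.2]
gripper_width: 0.002
finger_force: 0.0
```

```bash
python3 - <<'E'
from h import *
from rig import ctrl, vision
s=ctrl.state(); f=vision.grab_frame("wrist"); np.savez("w1.npz",**f); cv2.imwrite("pics/w1.png",f["img"][:,:,::-1])
H=f["hand_eye"]; print(H.round(3).tolist()); Rw=Ro.from_euler("xyz",s["tcp_rot"],degrees=True).as_matrix()
v,u=np.indices(f["depth"].shape); d=f["depth"]
P=np.stack([u*d,v*d,d],-1)@np.linalg.inv(f["K"]).T
P=(P@H[:3,:3].T+H[:3,3])@Rw.T+s["tcp_pos"]
B=P-np.array([.515,.0335,0]);a=np.radians(69.5);by=B[...,0]*np.cos(a)+B[...,1]*np.sin(a);bx=B[...,0]*np.sin(a)-B[...,1]*np.cos(a)
near=(abs(bx)<.1)&(abs(by)<.14)&(d>0)
m=near&(P[...,2]>.112)&(P[...,2]<.122)
print("bar",m.sum(),[np.percentile(q[m],[1,50,99]).round(4) for q in(bx,by,P[...,2])])
m=near&(P[...,2]>.085)&(P[...,2]<.104); print("box",cv2.minAreaRect(P[m][:,:2].astype(np.float32)),[np.percentile(q[m],[.5,50,99.5]).round(4) for q in(bx,by,P[...,2])])
E
```

```text
[[0.001, -0.957, -0.291, 0.081], [1.0, 0.001, -0.001, 0.001], [0.001, -0.291, 0.957, -0.162], [0.0, 0.0, 0.0, 1.0]]
bar 687 [array([-0.0202, -0.0012,  0.0186]), array([-0.0487, -0.0429, -0.0376]), array([0.1122, 0.1165, 0.1184])]
box ((0.5049156546592712, 0.00994199514389038), (0.1499348282814026, 0.15637841820716858), 69.57970428466797) [array([-0.0782, -0.0014,  0.0758]), array([-0.0989, -0.0159,  0.0486]), array([0.0864, 0.0946, 0.1014])]
```

View pics/w1.png

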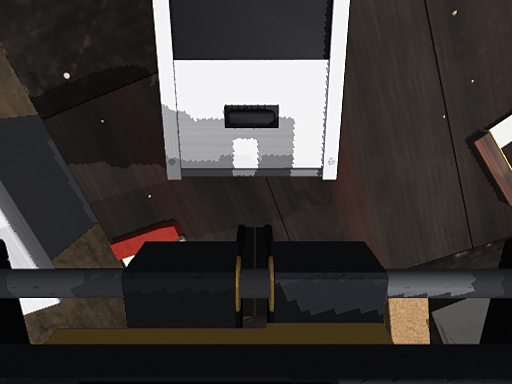

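The wrist view shows the bar at about (251,116), with the cover already about 8 mm open (dark slit at row 172). I'll come down behind the bar and push it.

Call:
carry_out(rows=[[2.7,-0.1,2,0,0,0,1],[0,0,3,0,0,0,1],[0,0,3,0,0,0,1],[0,0,2.5,0,0,0,1],[0,0,1.5,0,0,0,1],[0,0,0,0,0,0,1],[0,0,0,0,0,0,1]])

```text
clock: 3.9
tcp_pos: [0.4891, -0.0382, 0.1034]
tcp_rot: [179.9, -0.0, 69.5]
contact_force: [0.4, -0.5, 0.7]
gripper_width: 0.005
finger_force: 0.0
```

Call:
carry_out(rows=[[0.8,0,0,0,0,0,1],[0.8,0,0,0,0,0,1],[0.8,0,0,0,0,0,1],[0.8,0,0,0,0,0,1],[0.8,0,0,0,0,0,1],[0.8,0,0,0,0,0,1],[0.8,0,0,0,0,0,1],[0.8,0,0,0,0,0,1],[0.8,0,0,0,0,0,1],[0.8,0,0,0,0,0,1],[0.8,0,0,0,0,0,1],[0.8,0,0,0,0,0,1]])

```text
clock: 5.4
tcp_pos: [0.5221, 0.0526, 0.1025]
tcp_rot: [-180.0, 0.0, 69.5]
contact_force: [0.4, -2.2, 0.8]
gripper_width: 0.006
finger_force: 1.1
```

Call:
carry_out(rows=[[0.2,0,0,0,0,0,1],[0.2,0,0,0,0,0,1],[0.2,0,0,0,0,0,1]])

```text
clock: 5.78
tcp_pos: [0.5237, 0.0578, 0.1024]
tcp_rot: [-180.0, 0.0, 69.5]
contact_force: [-0.1, -1.4, 2.2]
gripper_width: 0.007
finger_force: 1.0
```

Call:
carry_out(rows=[[0.2,0,0,0,0,0,1],[0.2,0,0,0,0,0,1],[0.1,0,0,0,0,0,1],[0,0,0,0,0,0,1]])

```text
clock: 6.28
tcp_pos: [0.5253, 0.0619, 0.1024]
tcp_rot: [-179.9, 0.1, 69.5]
contact_force: [-2.3, -3.9, 3.3]
gripper_width: 0.006
finger_force: 2.2
```

Call:
carry_out(rows=[[0.2,0,0,0,0,0,1],[0,0,0,0,0,0,1]])

```text
clock: 6.52
tcp_pos: [0.5253, 0.062, 0.1024]
tcp_rot: [-179.9, 0.3, 69.4]
contact_force: [-5.7, -7.2, 5.6]
gripper_width: 0.003
finger_force: 4.3
```

Call:
carry_out(rows=[[-0.6,0,0,0,0,0,1],[-0.4,0,-2,0,0,0,1],[-1,0,-3,0,0,0,0],[-3,0,-4,0,0,0,-1],[-4,0,-3,0,0,0,-1],[-4,0,0,0,0,0,-1],[0,0,0,0,0,0,-1],[0,0,0,0,0,0,-1],[0,0,0,0,0,0,-1]])

```text
clock: 7.65
tcp_pos: [0.4815, -0.0558, 0.2228]
tcp_rot: [180.0, -0.0, 69.7]
contact_force: [-0.2, 0.2, -0.7]
gripper_width: 0.717
finger_force: 0.0
```

```bash
cat >> h.py <<'E'
def wrist(name):
    from rig import ctrl, vision
    s=ctrl.state(); f=vision.grab_frame("wrist"); cv2.imwrite(f"pics/{name}.png",f["img"][:,:,::-1])
    H=f["hand_eye"]; Rw=Ro.from_euler("xyz",s["tcp_rot"],degrees=True).as_matrix()
    v,u=np.indices(f["depth"].shape); d=f["depth"]
    P=np.stack([u*d,v*d,d],-1)@np.linalg.inv(f["K"]).T
    P=(P@H[:3,:3].T+H[:3,3])@Rw.T+s["tcp_pos"]
    B=P-np.array([.515,.0335,0]);a=np.radians(69.5)
    by=B[...,0]*np.cos(a)+B[...,1]*np.sin(a);bx=B[...,0]*np.sin(a)-B[...,1]*np.cos(a)
    t=s["tcp_pos"]-[.515,.0335,0]
    print("tcp bx,by",t[0]*np.sin(a)-t[1]*np.cos(a),t[0]*np.cos(a)+t[1]*np.sin(a),t[2])
    return bx,by,P[...,2],d,f
E
python3 - <<'E'
from h import *
bx,by,z,d,f=wrist("w2")
near=(abs(bx)<.06)&(by>-.09)&(by<-.015)&(d>0)
for n,m in (("body",near&(abs(bx)<.013)&(z>.072)&(z<.084)),("padF",near&(bx<-.016)&(z>.078)&(z<.092)),("padB",near&(bx>.016)&(z>.078)&(z<.092)),("bar",(abs(bx)<.03)&(abs(by-.046)<.03)&(z>.112)&(z<.122))):
    print(n,m.sum(),[np.percentile(q[m],[2,50,98]).round(4) for q in(bx,by,z)] if m.any() else 0)
E
```

```text
tcp bx,by -0.00014239998238752688 -0.09534771202937979 0.22279142476788966
body 1585 [array([-0.0123,  0.    ,  0.0124]), array([-0.076 , -0.0488, -0.0231]), array([0.076 , 0.0781, 0.0796])]
padF 161 [array([-0.0291, -0.0268, -0.0252]), array([-0.064 , -0.05  , -0.0358]), array([0.0797, 0.0853, 0.0872])]
padB 154 [array([0.0228, 0.0244, 0.0268]), array([-0.0637, -0.0504, -0.0355]), array([0.0795, 0.0854, 0.0869])]
bar 828 [array([-0.0203, -0.0017,  0.0172]), array([0.0416, 0.0463, 0.0512]), array([0.1132, 0.1165, 0.1184])]
```

View pics/w2.png

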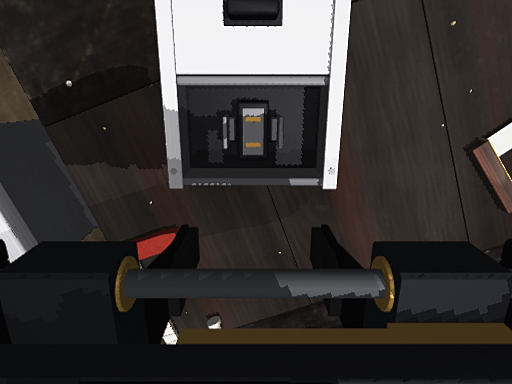

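The wrist view shows the cassette at (253,128), its catches at (226,130) and (279,130), and the cover fully open (bar at box y +46 mm). Next I'll descend over the catches.

Call:
carry_out(rows=[[2,-0.1,0,0,0,0,-0.75],[2,0,0,0,0,0,-0.75],[0.5,0,2,0,0,0,-0.75],[0,0,3,0,0,0,-0.75],[0,0,3,0,0,0,-0.75],[0,0,2,0,0,0,-0.75],[0,0,1,0,0,0,-0.75],[0,0,0,0,0,0,-0.75],[0,0,0,0,0,0,-0.75]])

```text
clock: 8.82
tcp_pos: [0.4966, -0.0147, 0.1134]
tcp_rot: [179.9, -0.0, 69.5]
contact_force: [-0.3, 0.9, -0.0]
gripper_width: 0.876
finger_force: 0.0
```

Call:
carry_out(rows=[[0,0,1,0,0,0,-0.75],[0,0,1,0,0,0,-0.75],[0,0,1,0,0,0,-0.75],[0,0,1,0,0,0,-0.75],[0,0,1,0,0,0,-0.75],[0,0,0.5,0,0,0,-0.75],[0,0,0,0,0,0,-0.75],[0,0,0,0,0,0,-0.75]])

```text
clock: 9.82
tcp_pos: [0.4961, -0.0149, 0.0578]
tcp_rot: [180.0, -0.0, 69.5]
contact_force: [1.3, 0.8, 0.2]
gripper_width: 0.87
finger_force: 0.0
```

Call:
carry_out(rows=[[0,0,0,0,0,0,0],[0,0,0,0,0,0,0.5],[0,0,0,0,0,0,1],[0,0,0,0,0,0,1],[0,0,0,0,0,0,1],[0,0,0,0,0,0,1],[0,0,0,0,0,0,1],[0,0,0,0,0,0,1]], newtons=25)

```text
clock: 10.82
tcp_pos: [0.4954, -0.0148, 0.058]
tcp_rot: [-179.9, 0.0, 69.5]
contact_force: [-2.9, 0.6, 5.7]
gripper_width: 0.405
finger_force: 25.0
```

Call:
carry_out(rows=[[0,0,-0.3,0,0,0,1],[0,0,-0.5,0,0,0,1],[0,0,-0.5,0,0,0,1],[0,0,-0.5,0,0,0,1],[0,0,-0.5,0,0,0,1],[0,0,0,0,0,0,1]])

```text
clock: 11.58
tcp_pos: [0.496, -0.015, 0.081]
tcp_rot: [180.0, 0.0, 69.5]
contact_force: [0.3, 0.1, -3.2]
gripper_width: 0.399
finger_force: 25.0
```

Call:
carry_out(rows=[[0,0,-0.8,0,0,0,1],[0,0,-1,0,0,0,1],[0,0,-1,0,0,0,1],[0,0,-1,0,0,0,1],[0,0,-1,0,0,0,1],[0,0,-1,0,0,0,1],[0,0,-1,0,0,0,1],[0,0,-1,0,0,0,1],[0,0,-1,0,0,0,1],[0,0,-1.2,0,0,0,1],[0,0,-1.2,0,0,0,1],[0,0,-1.2,0,0,0,1],[0,0,-1.2,0,0,0,1],[0,0,-1.2,0,0,0,1],[0,0,-1.2,0,0,0,1],[0,0,-0.8,0,0,0,1],[0,0,-0.4,0,0,0,1],[0,0,0,0,0,0,1],[0,0,0,0,0,0,1],[0,0,0,0,0,0,1]])

```text
clock: 14.08
tcp_pos: [0.4956, -0.0149, 0.2521]
tcp_rot: [-180.0, 0.0, 69.5]
contact_force: [-0.0, -0.5, -2.5]
gripper_width: 0.401
finger_force: 25.0
```

```bash
python3 - <<'E'
from h import *
from rig import vision
bx,by,z,d,f=wrist("w3")
g=vision.grab_frame("scene"); P=cloud(g); cv2.imwrite("pics/s3.png",cv2.resize(g["img"][90:290,150:350,::-1],(600,600)))
m=(np.linalg.norm(P[...,:2]-np.array([.4965,-.015]),axis=-1)<.035)&(P[...,2]>.13)&(P[...,2]<.3)
print(m.sum(),np.percentile(P[m][:,2],[0,1,5,50]))
E
```

```text
tcp bx,by -0.0011999614413091553 -0.05217024312871062 0.25214712368643166
680 [0.20230592 0.20403179 0.20723262 0.24621713]
```

View pics/s3.png

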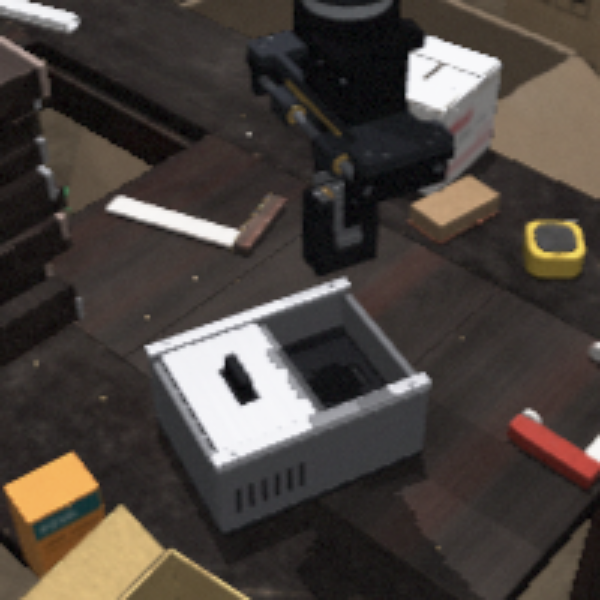

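The crop shows the cassette held upright by its catches at about (340,225), with its underside at z ≈ 0.20 m. The cover is open, the bay is empty, and the three bystander items look undisturbed.

```bash
python3 -c "
from rig import workorder
print(workorder.sign_off())"
```

```text
the job is handed in; nothing more can be done
None
```

The job is handed in: the cover is fully open, and the cassette is out and held upright by its pinched catches, underside about 10 cm above the box; the hand-in returned no verdict.

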